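Put the flux bottles away in the bench crate

ROBOT

A 6-joint arm with a two-finger parallel gripper is mounted at the origin on the work surface. World frame = base frame: x ahead of the robot, y to its left, z up, the work surface at z = 0. Lengths are in m, angles in degrees, forces in N, time in s.
With the tool pointing down it reaches from about 0.35 to 0.875 m from the base axis. Payload 4.2 kg.
Tool frame: the origin (TCP) lies at the very end of the fingers, on their centre line; the grasp point (between the pads) lies 19 mm behind it; z points along the fingers, y is the line along which they close (so a half turn about z gives the same grasp; the last joint's range is limited). The gripper opens to 87 mm and grips with 3 to 60 N. Pads are 19 mm wide; open, the fingers measure 117 mm over their backs; the gripper's body (75 mm by 190 mm) begins 51 mm behind the grasp point.
Start: joints at [82.769, 22.042, 0.453, 0, -68.411, -14.817], TCP at [0.235, 0.579, 0.223] pointing down, gripper open.
Joint ranges: [-179.83, 179.83], [-69.29, 118.12], [-61.27, 80.66], [-181.25, 117.63], [-171.15, -9.14], [-177.46, 177.46]. Speed limits (degrees/s): [159.86, 159.86, 180, 180, 180, 180].

INTERFACE

Orientations are given as a 3x3 rotation matrix whose columns are the frame's x, y, z axes.
In Python, from station import r gives the robot as it stands.
- The arm moves only by the tool jog_arm, never from a script. Its argument "plan" is text: rows parted by semicolons, each of 7 numbers parted by spaces: the shift along the tool's x, y, z normalised to -1 to 1, where 1 is 0.025 m, then the turn, a rotation vector about the tool's x, y, z normalised to -1 to 1, where 1 is 8 degrees, then the closure, from -1 (fully open) to 1 (shut). A call has exactly 10 rows; each row shifts and turns the commanded pose from where the row before left it, along the tool's axes as they then stand; what a row does not reach is not made up. A row lasts 1/10 s, in which the tool goes at most 50 mm and 8.59 degrees, less where a joint would pass 70% of its speed; a pose out of reach is approached as far as the arm can. A call with a number of a shift or a turn outside -1 to 1 is refused whole. A call with a gripper value outside its range is refused whole. The fingers move at their own pace and stop on an object; the grip force is fixed at half the most. Time passes only in rows, so rows that do not move let the fingers close, or fill a call up. It gives the time, the measured TCP pose, the force, the opening and the grip force at its end, in the units of the state.
- r.sense(): the state, without advancing time (a new reading comes with each control period).
- r.capture(name): name is "scene" or "top"; returns (picture, depth): 420x560x3 uint8, red, green, blue; 420x560 float32, m along the optical axis (not along the pixel's ray), 0 where there is no reading.
- r.get_calibration(name): a dict with "mtx" (3x3 intrinsics, pixels), "distortion" ([k1, k2, p1, p2, k3] as OpenCV has them; the pictures are not rectified), "extrinsics" (4x4, takes a point from camera to world coordinates). Camera axes: x right, y up, looking along -z (the intrinsics and any distortion apply to the point x, -y, -z); pixel columns grow to the right and rows downward; lengths in m; the calibration is good to about 2 mm. A picture is of the moment at which its call begins. get_calibration takes no time and is no camera call.
- r.finish_job(): hands the job in; it is judged then, once.
The state is a dict: "time_s": time; "joints": joint angles; "joint_velocities": joint speeds; "effort": joint torques, N m; "tcp_pos": TCP position; "ee_rot": TCP orientation; "wrist_force": force on the tool from outside, world axes, zero at the start; "moment": the same for the moment, N m; "gripper_width": opening from 0.0 (shut) to 1.0 (fully open); "gripper_force": force on a finger pad.
Only numpy, scipy, OpenCV 4.12 (cv2) and the standard library are available. Lean on these libraries where they do the work, as an engineer would, in place of code of your own. Each camera call takes 0.05 s, during which the arm holds its last target. There are 200 camera calls.

TASK

Put the red-, yellow- and green-capped glass bottles away in the divided crate, each standing upright on the pad of its cap's colour, one to a cell. They are thin glass: grip them with about 50 N at most, set them down softly instead of dropping or knocking them, and do not tip them. Leave everything else where it is, including the white-capped bottle and what is already in the crate.

Things in the scene. Friction and masses are not known exactly. Their poses are not given: they have to be found in the camera images.
- red_bottle: One of the three bottles to store: amber glass bottle, round, straight side 44 mm in diameter up to 90 mm above its base, short shoulder to 98 mm, then a red screw cap 29 mm in diameter up to 118 mm; paper label with a red stripe. About 0.2 kg. Origin: centre of its base; z up its axis.
- yellow_bottle: One of the three bottles to store: amber glass bottle, round, straight side 44 mm in diameter up to 90 mm above its base, short shoulder to 98 mm, then a yellow screw cap 29 mm in diameter up to 118 mm; paper label with a yellow stripe. About 0.2 kg. Origin: centre of its base; z up its axis.
- green_bottle: One of the three bottles to store: amber glass bottle, round, straight side 44 mm in diameter up to 90 mm above its base, short shoulder to 98 mm, then a green screw cap 29 mm in diameter up to 118 mm; paper label with a green stripe. About 0.2 kg. Origin: centre of its base; z up its axis.
- red_pad: Red round pad, 54 mm in diameter and 3 mm thick, fixed at the middle of the floor of one crate cell. Origin: centre of its underside (on the cell's floor), z up; a bottle standing on it has its base 3 mm above this origin.
- yellow_pad: Yellow round pad, 54 mm in diameter and 3 mm thick, fixed at the middle of the floor of one crate cell. Origin: centre of its underside (on the cell's floor), z up; a bottle standing on it has its base 3 mm above this origin.
- green_pad: Green round pad, 54 mm in diameter and 3 mm thick, fixed at the middle of the floor of one crate cell. Origin: centre of its underside (on the cell's floor), z up; a bottle standing on it has its base 3 mm above this origin.
- crate: Fixed grey open-topped divided crate, 138 mm (x) by 204 mm (y) by 55 mm high, walls, dividers and floor 6 mm thick: 2 cells along its x by 3 along its y, each 60 mm square inside, at 66 mm pitch (cell centres at x = -33, 33 and y = -66, 0, 66 mm). Origin: centre of its underside, z up. Three cells have a coloured pad, the other three are occupied.
- mat: Fixed light blue repair mat, 300 mm (x) by 260 mm (y), 4 mm thick with a rim 3 mm higher; the bottles and the solder spool stand on it. Origin: centre of its underside.
- white_bottle: Bystander on the mat, to be left alone: amber glass bottle, round, straight side 44 mm in diameter up to 90 mm above its base, short shoulder to 98 mm, then a white screw cap 29 mm in diameter up to 118 mm; paper label with a white stripe. About 0.2 kg. Origin: centre of its base; z up its axis.
- solder_spool: Bystander standing on the mat, to be left alone: spool of solder wire, black flanges 54 mm in diameter, 50 mm high. Origin: centre of its base, z up.
- paste_jar: White jar with a black lid, 46 mm in diameter, 73 mm high. Already stored upright in one of the crate's cells and must stay there. Origin: centre of its base, z up.
- spray_can: Aluminium and blue spray can, 44 mm in diameter up to 85 mm, 115 mm high over its nozzle cap. Already stored upright in one of the crate's cells and must stay there. Origin: centre of its base, z up.
- tip_tin: Steel tin with an aluminium lid, 48 mm in diameter, 59 mm high. Already stored upright in one of the crate's cells and must stay there. Origin: centre of its base, z up.
- board_stand: Fixed stand between crate and mat, base 150 mm (x) by 34 mm (y), holding an upright circuit board 140 mm long along x, 2 mm thick (15 mm with its chips), its top edge 129 mm above the bench. Origin: centre of its underside.
- tape_roll: Bystander: yellow tape roll lying flat, 72 mm outside, 18 mm high. Origin: centre of its underside.
- screwdriver: Bystander: screwdriver with an orange handle lying on the bench at the robot's left, 150 mm long along its x, handle to -x, about 25 mm high.
Not all that is in view belongs to the job. What is shaped like the green_bottle but purple is not meant.

How it is judged (in metres and radians):
At the end, for the whole second after the job is handed in: Each coloured bottle stands (tilt < 0.1 rad) on its own colour's pad, axis within 16 mm of the pad's centre, base 1 to 6 mm above the pad's underside, at rest (< 0.02 m/s), released; the crate's earlier contents, white bottle and spool within 25 mm of their starts (horizontal distance between red_bottle and red_pad below 0.016 m and z of red_bottle in the frame of red_pad between 0.001 and 0.006 m and angle between each of red_bottle, yellow_bottle, green_bottle's own z axis and vertical below 0.1 rad and linear speed of each of red_bottle, yellow_bottle, green_bottle below 0.02 m/s and contact force between the arm and red_bottle below 0.1 N and horizontal distance between yellow_bottle and yellow_pad below 0.016 m and z of yellow_bottle in the frame of yellow_pad between 0.001 and 0.006 m and contact force between the arm and yellow_bottle below 0.1 N and horizontal distance between green_bottle and green_pad below 0.016 m and z of green_bottle in the frame of green_pad between 0.001 and 0.006 m and contact force between the arm and green_bottle below 0.1 N and distance of each of paste_jar, spray_can, tip_tin, white_bottle, solder_spool from where it was at the start of the episode below 0.025 m); the robot touches nothing.
It fails at once if a coloured bottle is tipped by more than 0.6 rad (angle between any of red_bottle, yellow_bottle, green_bottle's own z axis and vertical above 0.6 rad).
It fails at once if the fingers' forces on a coloured bottle add up to more than 125 N (contact force between the fingers and red_bottle above 125 N or contact force between the fingers and yellow_bottle above 125 N or contact force between the fingers and green_bottle above 125 N).
It fails at once if a coloured bottle is dropped (moves over 0.5 m/s with no finger on it: a fall of over 13 mm) or strikes the crate or a pad with over 80 N ((contact force between the fingers and red_bottle below 0.2 N and linear speed of red_bottle above 0.5 m/s) or (contact force between the fingers and yellow_bottle below 0.2 N and linear speed of yellow_bottle above 0.5 m/s) or (contact force between the fingers and green_bottle below 0.2 N and linear speed of green_bottle above 0.5 m/s) or contact force between any of red_bottle, yellow_bottle, green_bottle and crate above 80 N or contact force between any of red_bottle, yellow_bottle, green_bottle and red_pad above 80 N or contact force between any of red_bottle, yellow_bottle, green_bottle and yellow_pad above 80 N or contact force between any of red_bottle, yellow_bottle, green_bottle and green_pad above 80 N).
It fails at once if something in the crate, the white bottle or the solder spool is shifted by more than 25 mm or tilted by more than 0.35 rad (distance of any of paste_jar, spray_can, tip_tin, white_bottle, solder_spool from where it was at the start of the episode above 0.025 m or angle between any of paste_jar, spray_can, tip_tin, white_bottle, solder_spool's own z axis and vertical above 0.35 rad).
It fails at once if the tape roll or the screwdriver is shifted by more than 30 mm (distance of any of tape_roll, screwdriver from where it was at the start of the episode above 0.03 m).
It also fails if it takes over 70 s, if anything falls off the work surface, if the arm or the gripper's body presses on something with over 40 N, if the wrist force passes 120 N, or if a joint passes its speed limit or range.

## Working session

There is one attempt and no reset: what is moved stays moved. The work goes in short steps, Python scripts to look and compute and a tool call to move; the robot and the scene stay as the last step left them, time stands still between calls to the robot, and variables do not carry over. Pictures are saved under pics/ and viewed, at most 10 in all, crops included, and the job is handed in when it is done.

Besides the shell and the picture viewer there is one more tool, called as name(argument=value, ...) on one line, values as JSON. jog_arm: Moves the arm, as the interface text tells. Scaled input: -1 to 1 covers 0.025 m each way for a shift and 8 degrees each way for a turn. Its arguments: {"type":"object","properties":{"plan":{"type":"string"}},"required":["plan"]}

```bash
mkdir -p pics; ls
python3 - <<'E'
from station import r
import cv2,numpy as np
for n in("scene","top"):
    p,d=r.capture(n); np.savez(f"pics/{n}0.npz",p=p,d=d)
    cv2.imwrite(f"pics/{n}0.png",p[:,:,::-1])
    c=r.get_calibration(n); print(n,np.round(c["mtx"],1).tolist(),c["distortion"],np.round(c["extrinsics"],3).tolist())
s=r.sense(); print(s)
E
```

```text
pics
scene [[387.8, 0.0, 285.0], [0.0, 387.8, 211.9], [0.0, 0.0, 1.0]] [-0.03996237  0.          0.          0.          0.        ] [[-0.518, -0.515, 0.683, 1.173], [0.855, -0.296, 0.425, 0.452], [-0.017, 0.804, 0.594, 0.61], [0.0, 0.0, 0.0, 1.0]]
top [[455.0, 0.0, 279.5], [0.0, 455.0, 214.9], [0.0, 0.0, 1.0]] [-0.05819358  0.          0.          0.          0.        ] [[-0.007, 0.984, -0.179, 0.324], [-1.0, -0.005, 0.015, 0.068], [0.014, 0.179, 0.984, 1.068], [0.0, 0.0, 0.0, 1.0]]
{'time_s': 0.1, 'joints': array([ 8.27704774e+01,  2.20858682e+01,  3.87873511e-01, -2.38251747e-02,
       -6.84098455e+01, -1.48175766e+01]), 'joint_velocities': array([-0.03999586, -0.04232625,  0.17599403,  0.2074435 ,  0.14597853,
       -0.04466399]), 'effort': array([-4.82048436e-04, -3.91691744e+01,  1.87933820e+01,  4.23187494e+00,
        1.34690505e-02, -7.23877611e-05]), 'tcp_pos': array([0.23438583, 0.57881765, 0.22157979]), 'ee_rot': array([[ 9.26818052e-01, -3.75510204e-01, -6.20435490e-04],
       [-3.75510701e-01, -9.26816274e-01, -1.81851427e-03],
       [ 1.07840955e-04,  1.91841202e-03, -9.99998154e-01]]), 'wrist_force': array([-0.43631245,  0.19974215,  0.17666116]), 'moment': array([-0.0343088 ,  0.02266336, -0.01105498]), 'gripper_force': 0.0, 'gripper_width': 0.9970949676263765}
```

View pics/top0.png

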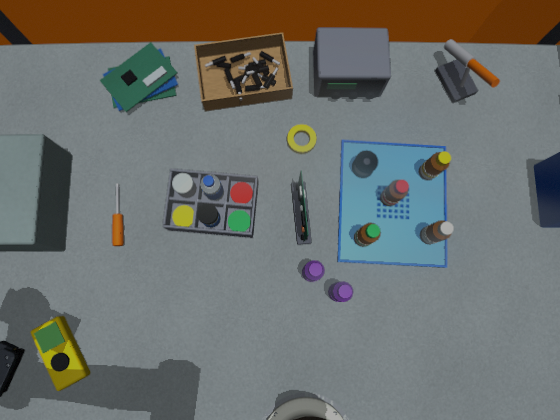

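View pics/scene0.png

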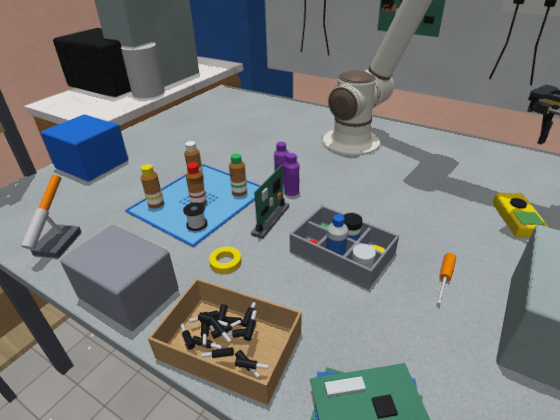

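The top view shows the caps: green (373,231), red (401,187), yellow (445,158) and white (446,230). The pads are red (241,192), green (239,221) and yellow (182,216). The board stand is near (302,208), and the purple decoys are at (313,270) and (342,291). The scene view also shows the caps: green (236,160), red (194,170), yellow (148,171).

```bash
cat > h.py <<'E'
import cv2,numpy as np
from station import r
def ray(n,u):
    c=r.get_calibration(n); q=cv2.undistortPoints(np.array([u],float).reshape(-1,1,2),c["mtx"],np.array(c["distortion"]))[:,0]
    d=np.c_[q[:,0],-q[:,1],-np.ones(len(q))]; E=c["extrinsics"]; return E[:3,3],d@E[:3,:3].T
def plane(n,u,z):
    o,d=ray(n,u); return o+d*((z-o[2])/d[:,2])[:,None]
def cloud(n,d,m):
    v,u=np.nonzero(m&(d>0)); o,k=ray(n,np.c_[u,v]); return np.c_[u,v],o+k*d[v,u][:,None]
HUE={"red":[(0,6),(174,180)],"yellow":[(24,33)],"green":[(50,78)]}
def mask(p,c,s=150,v=70):
    h=cv2.cvtColor(p,cv2.COLOR_RGB2HSV); m=np.zeros(h.shape[:2],bool)
    for a,b in HUE[c]: m|=(h[...,0]>=a)&(h[...,0]<=b)
    return m&(h[...,1]>s)&(h[...,2]>v)
def blobs(m,lo=25):
    n,l,s,c=cv2.connectedComponentsWithStats(m.astype(np.uint8)); return [(l==i,s[i],c[i]) for i in range(1,n) if s[i,4]>=lo]
def tri(u1,u2):
    o1,d1=ray("top",[u1]);o2,d2=ray("scene",[u2]);A=np.c_[d1[0],-d2[0]];t=np.linalg.lstsq(A,o2-o1,rcond=None)[0]
    a,b=o1+d1[0]*t[0],o2+d2[0]*t[1]; return (a+b)/2,np.linalg.norm(a-b)
E
python3 - <<'E'
from h import *
np.set_printoptions(precision=4,suppress=True)
for n in("top","scene"):
    f=np.load(f"pics/{n}0.npz");p,d=f["p"],f["d"]
    for c in HUE:
        for m,s,ce in blobs(mask(p,c)):
            uv,X=cloud(n,d,m)
            if len(X)<10 or np.median(X[:,2])>.16: continue
            zt=np.percentile(X[:,2],95); k=X[:,2]>zt-.005
            print(n,c,s[:5],"centroid",ce.round(1),"topz",zt.round(4),"toppix",uv[k].mean(0).round(1),"xyz",X[k].mean(0),"ext",(np.ptp(X[k][:,:2],axis=0)))
# crate rim & board from top depth
f=np.load("pics/top0.npz");p,d=f["p"],f["d"]
w=np.zeros(d.shape,bool);w[160:245,155:265]=1
uv,X=cloud("top",d,w);k=(X[:,2]>.045)&(X[:,2]<.062)
rc=cv2.minAreaRect(X[k][:,:2].astype(np.float32));print("crate",rc,np.median(X[k][:,2]))
w[:]=0;w[165:250,285:318]=1;uv,X=cloud("top",d,w);k=X[:,2]>.11;print("board",X[k].min(0),X[k].max(0),k.sum())
k=X[:,2]>.02;print("board low",X[k].min(0),X[k].max(0),k.sum())
for nm,b in dict(white=(425,215,455,245),spool=(350,148,380,180),p1=(300,258,326,284),p2=(328,280,356,304),jar=(172,172,195,196),spray=(200,172,220,197),tin=(197,203,220,230)).items():
    w[:]=0;w[b[1]:b[3],b[0]:b[2]]=1;uv,X=cloud("top",d,w);zt=np.percentile(X[:,2],97);k=X[:,2]>zt-.006
    print(nm,X[k].mean(0),np.ptp(X[k],axis=0))
E
```

```text
top red [231 183  22  20 349] centroid [241.1 192.6] topz 0.0112 toppix [241.  192.7] xyz [0.5702 0.1427 0.0088] ext [0.0476 0.0504]
top yellow [287 125  29  23 289] centroid [300.  134.2] topz 0.0209 toppix [300.  134.6] xyz [0.7123 0.     0.0183] ext [0.0564 0.0683]
top yellow [438 152  13  13 130] centroid [443.8 157.7] topz 0.125 toppix [444.  157.5] xyz [ 0.6215 -0.3088  0.1224] ext [0.0265 0.0264]
top yellow [173 206  20  21 347] centroid [182.9 215.8] topz 0.0116 toppix [182.8 215.7] xyz [0.5151 0.2797 0.0091] ext [0.0555 0.0457]
top yellow [  31  317   56   74 1444] centroid [ 62.  358.2] topz 0.0364 toppix [ 61.3 358.6] xyz [0.191  0.5366 0.0338] ext [0.1578 0.1285]
top green [228 211  23  20 363] centroid [238.8 220.8] topz 0.0118 toppix [238.9 220.7] xyz [0.5025 0.147  0.0091] ext [0.0461 0.052 ]
top green [366 225  14  13 135] centroid [372.4 230.6] topz 0.1245 toppix [372.7 230.1] xyz [ 0.4618 -0.1437  0.1219] ext [0.0235 0.0258]
scene red [187 162  11  12 113] centroid [192.2 167.5] topz 0.1227 toppix [192.1 165.8] xyz [ 0.5587 -0.2076  0.1214] ext [0.0282 0.0282]
scene
[... 607 characters left out ...]
opz 0.1223 toppix [235.6 156.5] xyz [ 0.4636 -0.1405  0.121 ] ext [0.0264 0.027 ]
crate ((0.5423932671546936, 0.21051126718521118), (0.2056245654821396, 0.1395333856344223), 84.57002258300781) 0.05221456555867643
board [ 0.4529 -0.0062  0.1101] [0.5912 0.0101 0.1323] 129
board low [ 0.4527 -0.0115  0.0204] [0.5917 0.0123 0.1323] 401
white [ 0.4661 -0.3018  0.122 ] [0.0283 0.0271 0.0094]
spool [ 0.6337 -0.1518  0.054 ] [0.0517 0.0544 0.0095]
p1 [ 0.3815 -0.0205  0.1176] [0.0274 0.0278 0.0084]
p2 [ 0.3355 -0.0807  0.1173] [0.0267 0.0278 0.0088]
jar [0.5818 0.2728 0.0645] [0.0468 0.0459 0.0089]
spray [0.573  0.2058 0.1202] [0.0226 0.0217 0.009 ]
tin [0.5094 0.2131 0.0785] [0.0437 0.0445 0.0079]
```

jog_arm(plan="0.5 0.5 0 0 0 0 -1;0.98 0.96 0 0 0 0 -1;0.98 0.96 0 0 0 0 -1;0.98 0.96 0 0 0 0 -1;0.98 0.96 0 0 0 0 -1;0.98 0.96 0 0 0 0 -1;0.98 0.96 0 0 0 0 -1;0.98 0.96 0 0 0 0 -1;0.98 0.96 0 0 0 0 -1;0.98 0.96 0 0 0 0 -1")

```text
time_s: 1.1
tcp_pos: [0.3648, 0.2785, 0.2223]
ee_rot: [[0.927, -0.375, -0.0], [-0.375, -0.927, -0.0], [-0.0, 0.001, -1.0]]
wrist_force: [1.5, -0.1, 0.6]
gripper_width: 1.001
gripper_force: 0.0
```

jog_arm(plan="0.98 0.96 0 0 0 0 -1;0.98 0.96 0 0 0 0 -1;0.98 0.96 0 0 0 0 -1;0.98 0.96 0 0 0 0 -1;0.98 0.96 0 0 0 0 -1;0.98 0.96 0 0 0 0 -1;0.98 0.96 0 0 0 0 -1;0.98 0.96 0 0 0 0 -1;0.98 0.96 0 0 0 0 -1;0.5 0.5 0 0 0 0 -1")

```text
time_s: 2.1
tcp_pos: [0.4953, -0.0213, 0.2221]
ee_rot: [[0.926, -0.377, -0.001], [-0.377, -0.926, -0.0], [-0.001, 0.001, -1.0]]
wrist_force: [-0.2, 0.9, -1.0]
gripper_width: 0.999
gripper_force: 0.0
```

jog_arm(plan="0.95 0.93 0 0 0 0 -1;0.95 0.93 0 0 0 0 -1;0.95 0.93 0 0 0 0 -1;0.95 0.93 0 0 0 0 -1;0.95 0.93 0 0 0 0 -1;0.95 0.93 0 0 0 0 -1;0.95 0.93 0 0 0 0 -1;0.95 0.93 0 0 0 0 -1;0.95 0.93 0 0 0 0 -1;0.48 0.39 0 0 0 0 -1")

```text
time_s: 3.1
tcp_pos: [0.6221, -0.3093, 0.2211]
ee_rot: [[0.926, -0.377, -0.002], [-0.377, -0.926, 0.0], [-0.002, 0.0, -1.0]]
wrist_force: [-0.5, 0.0, -0.7]
gripper_width: 0.998
gripper_force: 0.0
```

jog_arm(plan="0 0 0.5 0 0 0.8875 -1;0 0 0.5 0 0 0.8875 -1;0 0 0.5 0 0 0.8875 -1;0 0 0.5 0 0 0.8875 -1;0 0 0 0 0 0 -1;0 0 0 0 0 0 -1;0 0 0 0 0 0 -1;0 0 0 0 0 0 -1;0 0 0 0 0 0 -1;0 0 0 0 0 0 -1")

```text
time_s: 4.1
tcp_pos: [0.6221, -0.307, 0.173]
ee_rot: [[0.637, -0.771, 0.001], [-0.771, -0.637, -0.0], [0.001, -0.0, -1.0]]
wrist_force: [-0.4, -0.4, -0.5]
gripper_width: 1.003
gripper_force: 0.0
```

jog_arm(plan="0 0 0.8 0 0 0 -1;0 0 0.9 0 0 0 -1;0 0 0.9 0 0 0 -1;0 0 0.8 0 0 0 -1;0 0 0.6 0 0 0 -1;0 0 0.4 0 0 0 -1;0 0 0.08 0 0 0 -1;0 0 0 0 0 0 -1;0 0 0 0 0 0 -1;0 0 0 0 0 0 -1")

```text
time_s: 5.1
tcp_pos: [0.6226, -0.3072, 0.0618]
ee_rot: [[0.637, -0.771, 0.002], [-0.771, -0.637, -0.001], [0.002, -0.001, -1.0]]
wrist_force: [0.5, -0.2, 0.5]
gripper_width: 1.003
gripper_force: 0.0
```

Run:
```python
from h import *
p,d=r.capture("scene"); cv2.imwrite("pics/s1.png",cv2.resize(p[90:260,80:320,::-1],None,fx=3,fy=3))
print(r.sense()["tcp_pos"],r.sense()["wrist_force"])
```

```text
[ 0.62251354 -0.30708271  0.06158518] [ 0.97122135  0.32088792 -0.39854843]
```

View pics/s1.png

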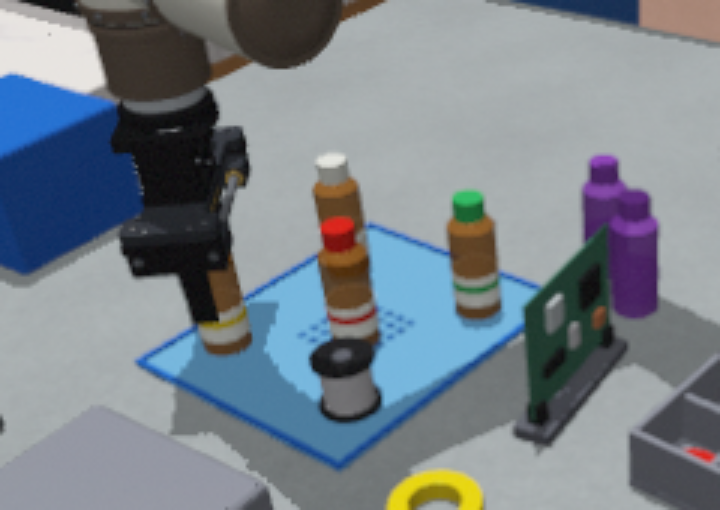

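The gripper straddles the yellow bottle at crop pixel (225,310), with a finger on its near side. The other bottles stand undisturbed, so I'll close gently.

jog_arm(plan="0 0 0 0 0 0 -0.5;0 0 0 0 0 0 -0.3;0 0 0 0 0 0 -0.15;0 0 0 0 0 0 -0.05;0 0 0 0 0 0 0.05;0 0 0 0 0 0 0.2;0 0 0 0 0 0 1;0 0 0 0 0 0 1;0 0 0 0 0 0 1;0 0 0 0 0 0 1")

```text
time_s: 6.15
tcp_pos: [0.6218, -0.307, 0.0605]
ee_rot: [[0.637, -0.771, -0.0], [-0.771, -0.637, -0.0], [-0.0, 0.0, -1.0]]
wrist_force: [-1.0, -1.5, 1.5]
gripper_width: 0.501
gripper_force: 29.9
```

jog_arm(plan="0 0 -0.3 0 0 0 1;0 0 -0.6 0 0 0 1;0 0 -0.8 0 0 0 1;0 0 -0.9 0 0 0 1;0 0 -1 0 0 0 1;0 0 -0.9 0 0 0 1;0 0 -0.8 0 0 0 1;0 0 -0.6 0 0 0 1;0 0 -0.4 0 0 0 1;0 0 -0.18 0 0 0 1")

```text
time_s: 7.15
tcp_pos: [0.6224, -0.3069, 0.2244]
ee_rot: [[0.637, -0.771, 0.002], [-0.771, -0.637, -0.001], [0.002, -0.002, -1.0]]
wrist_force: [-0.5, 0.2, -1.9]
gripper_width: 0.5
gripper_force: 29.9
```

jog_arm(plan="-0.3 -0.17 0 0 0 0 1;-0.6 -0.34 0 0 0 0 1;-0.85 -0.48 0 0 0 0 1;-0.95 -0.535 0 0 0 0 1;-0.95 -0.535 0 0 0 0 1;-0.95 -0.535 0 0 0 0 1;-0.95 -0.535 0 0 0 0 1;-0.95 -0.535 0 0 0 0 1;-0.95 -0.535 0 0 0 0 1;-0.95 -0.535 0 0 0 0 1")

```text
time_s: 8.15
tcp_pos: [0.578, -0.0674, 0.2216]
ee_rot: [[0.637, -0.77, -0.002], [-0.77, -0.637, 0.0], [-0.001, 0.001, -1.0]]
wrist_force: [0.2, -0.1, -1.6]
gripper_width: 0.495
gripper_force: 29.9
```

jog_arm(plan="-0.95 -0.535 0 0 0 0 1;-0.95 -0.535 0 0 0 0 1;-0.95 -0.535 0 0 0 0 1;-0.95 -0.535 0 0 0 0 1;-0.95 -0.535 0 0 0 0 1;-0.95 -0.535 0 0 0 0 1;-0.95 -0.535 0 0 0 0 1;-0.95 -0.535 0 0 0 0 1;-0.95 -0.535 0 0 0 0 1;-0.95 -0.535 0 0 0 0 1")

```text
time_s: 9.15
tcp_pos: [0.5295, 0.2001, 0.2217]
ee_rot: [[0.637, -0.77, -0.002], [-0.77, -0.637, -0.001], [-0.001, 0.002, -1.0]]
wrist_force: [0.7, 0.6, -2.0]
gripper_width: 0.496
gripper_force: 29.9
```

jog_arm(plan="-0.9 -0.51 0 0 0 0 1;-0.8 -0.45 0 0 0 0 1;-0.6 -0.34 0 0 0 0 1;-0.4 -0.22 0 0 0 0 1;-0.23 -0.125 0 0 0 0 1;0 0 0 0 0 0 1;0 0 0 0 0 0 1;0 0 0 0 0 0 1;0 0 0 0 0 0 1;0 0 0 0 0 0 1")

```text
time_s: 10.15
tcp_pos: [0.5167, 0.2808, 0.2226]
ee_rot: [[0.636, -0.772, 0.0], [-0.772, -0.636, -0.0], [0.0, -0.0, -1.0]]
wrist_force: [-0.4, -0.1, -2.8]
gripper_width: 0.499
gripper_force: 29.9
```

jog_arm(plan="0 0 0.3 0 0 0 1;0 0 0.6 0 0 0 1;0 0 0.8 0 0 0 1;0 0 0.8 0 0 0 1;0 0 0.7 0 0 0 1;0 0 0.6 0 0 0 1;0 0 0.5 0 0 0 1;0 0 0.4 0 0 0 1;0 0 0.4 0 0 0 1;0 0 0.4 0 0 0 1")

```text
time_s: 11.15
tcp_pos: [0.5168, 0.2815, 0.0846]
ee_rot: [[0.637, -0.771, 0.001], [-0.771, -0.637, 0.0], [0.0, -0.001, -1.0]]
wrist_force: [0.5, -0.1, -2.1]
gripper_width: 0.5
gripper_force: 29.9
```

Run:
```python
from h import *
p,d=r.capture("scene"); cv2.imwrite("pics/s2.png",cv2.resize(p[150:300,260:430,::-1],None,fx=4,fy=4))
```

```text
(no output)
```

View pics/s2.png

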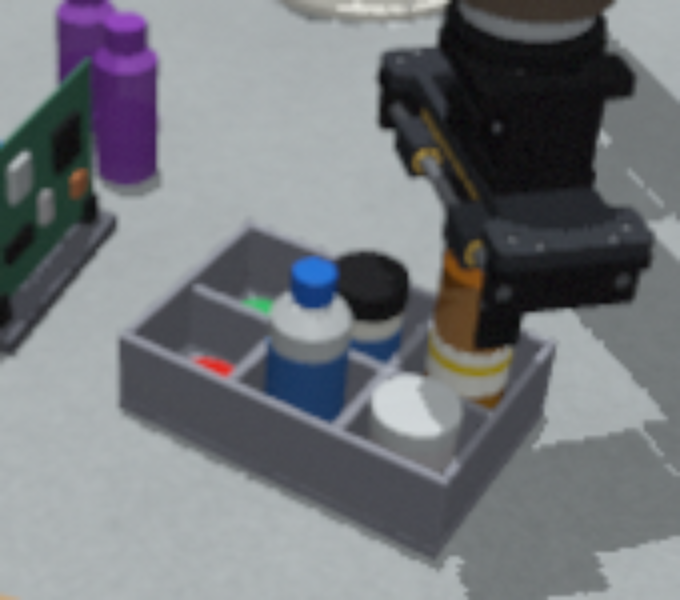

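The yellow bottle hangs inside its cell at crop pixel (468,370), clear of the walls, tin and jar. I'll lower it slowly.

jog_arm(plan="0 0 0.15 0 0 0 1;0 0 0.15 0 0 0 1;0 0 0.12 0 0 0 1;0 0 0.1 0 0 0 1;0 0 0.08 0 0 0 1;0 0 0.05 0 0 0 1;0 0 0.04 0 0 0 1;0 0 0.03 0 0 0 1;0 0 0 0 0 0 1;0 0 0 0 0 0 1")

```text
time_s: 12.2
tcp_pos: [0.5166, 0.2814, 0.0671]
ee_rot: [[0.637, -0.771, 0.0], [-0.771, -0.637, 0.0], [0.0, -0.0, -1.0]]
wrist_force: [-0.5, -1.0, -2.2]
gripper_width: 0.496
gripper_force: 29.9
```

jog_arm(plan="0 0 0.02 0 0 0 1;0 0 0.02 0 0 0 1;0 0 0.02 0 0 0 1;0 0 0.02 0 0 0 1;0 0 0 0 0 0 1;0 0 0 0 0 0 1;0 0 0 0 0 0 1;0 0 0 0 0 0 1;0 0 0 0 0 0 1;0 0 0 0 0 0 1")

```text
time_s: 13.2
tcp_pos: [0.5166, 0.2813, 0.0654]
ee_rot: [[0.637, -0.771, 0.0], [-0.771, -0.637, -0.0], [0.0, -0.0, -1.0]]
wrist_force: [-2.8, -1.2, 3.9]
gripper_width: 0.498
gripper_force: 29.9
```

jog_arm(plan="0 0 0 0 0 0 -0.1;0 0 0 0 0 0 -0.2;0 0 0 0 0 0 -0.35;0 0 0 0 0 0 -0.5;0 0 0 0 0 0 -0.5;0 0 0 0 0 0 -0.5;0 0 -0.2 0 0 0 -0.5;0 0 -0.4 0 0 0 -0.5;0 0 -0.6 0 0 0 -0.5;0 0 -0.8 0 0 0 -0.5")

```text
time_s: 14.2
tcp_pos: [0.5163, 0.2811, 0.1158]
ee_rot: [[0.637, -0.771, -0.001], [-0.771, -0.637, -0.001], [0.0, 0.001, -1.0]]
wrist_force: [-1.3, 0.1, -0.5]
gripper_width: 0.752
gripper_force: 0.0
```

jog_arm(plan="0 0 -1 0 0 0 -0.5;0 0 -1 0 0 0 -0.5;0.4 0.28 -1 0 0 0 -1;0.7 0.49 -1 0 0 0 -1;0.95 0.66 -0.3 0 0 0 -1;0.95 0.66 0 0 0 0 -1;0.95 0.66 0 0 0 0 -1;0.95 0.66 0 0 0 0 -1;0.95 0.66 0 0 0 0 -1;0.95 0.66 0 0 0 0 -1")

```text
time_s: 15.2
tcp_pos: [0.5336, 0.0738, 0.2238]
ee_rot: [[0.637, -0.771, 0.002], [-0.771, -0.637, 0.001], [0.001, -0.002, -1.0]]
wrist_force: [0.3, 0.7, -0.9]
gripper_width: 1.002
gripper_force: 0.0
```

jog_arm(plan="0.95 0.66 0 0 0 0 -1;0.95 0.66 0 0 0 0 -1;0.95 0.66 0 0 0 0 -1;0.95 0.66 0 0 0 0 -1;0.95 0.66 0 0 0 0 -1;0.95 0.66 0 0 0 0 -1;0.95 0.66 0 0 0 0 -1;0.95 0.66 0 0 0 0 -1;0.95 0.66 0 0 0 0 -1;0.82 0.55 0 0 0 0 -1")

```text
time_s: 16.2
tcp_pos: [0.5577, -0.2105, 0.2237]
ee_rot: [[0.636, -0.771, 0.001], [-0.771, -0.636, -0.0], [0.001, -0.001, -1.0]]
wrist_force: [0.8, 0.3, 0.6]
gripper_width: 1.005
gripper_force: 0.0
```

Run:
```python
from h import *
import time
n="scene";p,d=r.capture(n); print(r.sense()["tcp_pos"],r.sense()["time_s"])
for c in HUE:
    for m,s,ce in blobs(mask(p,c),15):
        uv,X=cloud(n,d,m); zt=np.percentile(X[:,2],95); k=X[:,2]>zt-.005
        if .1<zt<.16: print(c,X[k].mean(0).round(4))
cv2.imwrite("pics/s3.png",cv2.resize(p[100:300,130:430,::-1],None,fx=2.6,fy=2.6))
```

```text
[ 0.55791138 -0.21317352  0.22345843] 16.25
red [ 0.5589 -0.2076  0.1212]
yellow [0.5196 0.2806 0.1272]
green [ 0.4635 -0.1409  0.121 ]
```

View pics/s3.png

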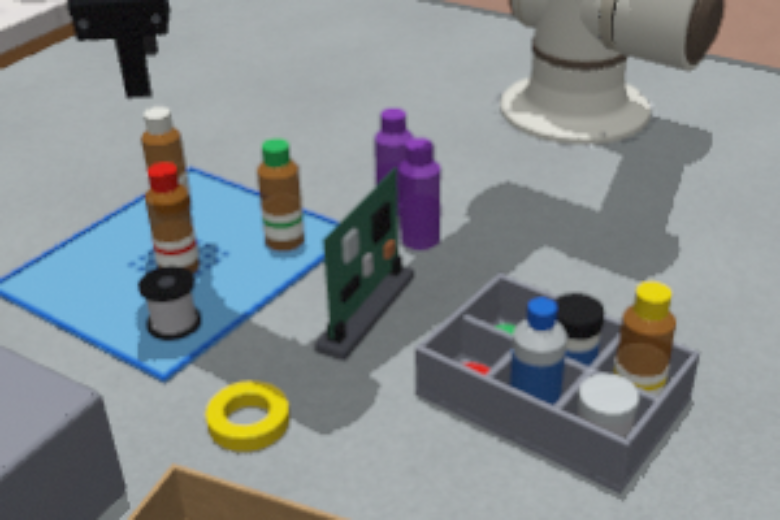

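The yellow bottle now stands upright in its cell, its cap at crop pixel (653,298). The red and green bottles haven't moved, so I'll descend on red.

jog_arm(plan="0 0 0.3 0 0 0 -1;0 0 0.7 0 0 0 -1;0 0 0.9 0 0 0 -1;0 0 1 0 0 0 -1;0 0 1 0 0 0 -1;0 0 0.9 0 0 0 -1;0 0 0.7 0 0 0 -1;0 0 0.5 0 0 0 -1;0 0 0.35 0 0 0 -1;0 0 0.13 0 0 0 -1")

```text
time_s: 17.25
tcp_pos: [0.5575, -0.2085, 0.06]
ee_rot: [[0.637, -0.771, -0.001], [-0.771, -0.637, 0.0], [-0.001, 0.001, -1.0]]
wrist_force: [-0.4, -0.1, -0.9]
gripper_width: 1.002
gripper_force: 0.0
```

jog_arm(plan="0 0 0 0 0 0 -0.5;0 0 0 0 0 0 -0.3;0 0 0 0 0 0 -0.15;0 0 0 0 0 0 -0.05;0 0 0 0 0 0 0.05;0 0 0 0 0 0 0.2;0 0 0 0 0 0 1;0 0 0 0 0 0 1;0 0 0 0 0 0 1;0 0 0 0 0 0 1")

```text
time_s: 18.25
tcp_pos: [0.5576, -0.2091, 0.0607]
ee_rot: [[0.637, -0.771, -0.0], [-0.771, -0.637, -0.0], [0.0, 0.0, -1.0]]
wrist_force: [-1.2, -1.3, 1.8]
gripper_width: 0.498
gripper_force: 29.8
```

jog_arm(plan="0 0 -0.3 0 0 0 1;0 0 -0.6 0 0 0 1;0 0 -0.8 0 0 0 1;0 0 -0.9 0 0 0 1;0 0 -1 0 0 0 1;0 0 -0.9 0 0 0 1;0 0 -0.8 0 0 0 1;0 0 -0.6 0 0 0 1;0 0 -0.4 0 0 0 1;0 0 -0.18 0 0 0 1")

```text
time_s: 19.25
tcp_pos: [0.5579, -0.2089, 0.2235]
ee_rot: [[0.637, -0.771, 0.001], [-0.771, -0.637, 0.0], [0.001, -0.001, -1.0]]
wrist_force: [-0.2, -1.1, -1.3]
gripper_width: 0.501
gripper_force: 29.8
```

jog_arm(plan="-0.3 -0.27 0 0 0 0 1;-0.6 -0.53 0 0 0 0 1;-0.85 -0.75 0 0 0 0 1;-0.9 -0.8 0 0 0 0 1;-0.9 -0.8 0 0 0 0 1;-0.9 -0.8 0 0 0 0 1;-0.9 -0.8 0 0 0 0 1;-0.9 -0.8 0 0 0 0 1;-0.9 -0.8 0 0 0 0 1;-0.9 -0.8 0 0 0 0 1")

```text
time_s: 20.25
tcp_pos: [0.5663, 0.0618, 0.2213]
ee_rot: [[0.637, -0.771, -0.002], [-0.771, -0.637, -0.0], [-0.001, 0.002, -1.0]]
wrist_force: [-0.6, 0.9, -0.9]
gripper_width: 0.5
gripper_force: 29.8
```

jog_arm(plan="-0.8 -0.71 0 0 0 0 1;-0.65 -0.58 0 0 0 0 1;-0.5 -0.44 0 0 0 0 1;-0.35 -0.31 0 0 0 0 1;-0.21 -0.19 0 0 0 0 1;0 0 0 0 0 0 1;0 0 0 0 0 0 1;0 0 0 0 0 0 1;0 0 0 0 0 0 1;0 0 0 0 0 0 1")

```text
time_s: 21.25
tcp_pos: [0.5704, 0.1434, 0.2226]
ee_rot: [[0.636, -0.772, 0.0], [-0.772, -0.636, 0.0], [0.0, -0.0, -1.0]]
wrist_force: [-0.8, -0.3, -0.9]
gripper_width: 0.5
gripper_force: 29.8
```

jog_arm(plan="0 0 0.3 0 0 0 1;0 0 0.6 0 0 0 1;0 0 0.8 0 0 0 1;0 0 0.8 0 0 0 1;0 0 0.7 0 0 0 1;0 0 0.6 0 0 0 1;0 0 0.5 0 0 0 1;0 0 0.4 0 0 0 1;0 0 0.4 0 0 0 1;0 0 0.4 0 0 0 1")

```text
time_s: 22.25
tcp_pos: [0.5706, 0.144, 0.0846]
ee_rot: [[0.637, -0.771, 0.001], [-0.771, -0.637, 0.0], [0.0, -0.001, -1.0]]
wrist_force: [-0.2, -1.3, -1.8]
gripper_width: 0.497
gripper_force: 29.8
```

Run:
```python
from h import *
p,d=r.capture("scene"); cv2.imwrite("pics/s4.png",cv2.resize(p[150:300,260:430,::-1],None,fx=4,fy=4))
```

```text
(no output)
```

View pics/s4.png

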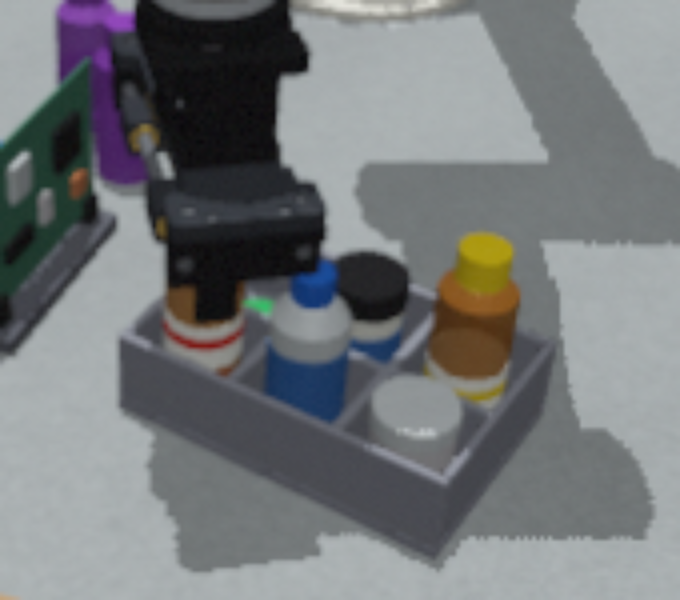

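The red bottle hangs in its cell at crop pixel (203,335), clear of the walls and spray can. I'll lower it the same way.

jog_arm(plan="0 0 0.15 0 0 0 1;0 0 0.15 0 0 0 1;0 0 0.12 0 0 0 1;0 0 0.1 0 0 0 1;0 0 0.08 0 0 0 1;0 0 0.05 0 0 0 1;0 0 0.04 0 0 0 1;0 0 0.03 0 0 0 1;0 0 0.02 0 0 0 1;0 0 0.02 0 0 0 1")

```text
time_s: 23.3
tcp_pos: [0.5704, 0.1439, 0.0661]
ee_rot: [[0.637, -0.771, 0.0], [-0.771, -0.637, 0.0], [0.0, -0.0, -1.0]]
wrist_force: [0.2, -0.1, -1.5]
gripper_width: 0.502
gripper_force: 29.8
```

jog_arm(plan="0 0 0.02 0 0 0 1;0 0 0.02 0 0 0 1;0 0 0 0 0 0 1;0 0 0 0 0 0 1;0 0 0 0 0 0 1;0 0 0 0 0 0 1;0 0 0 0 0 0 1;0 0 0 0 0 0 1;0 0 0 0 0 0 1;0 0 0 0 0 0 1")

```text
time_s: 24.3
tcp_pos: [0.5705, 0.1438, 0.0656]
ee_rot: [[0.637, -0.771, 0.0], [-0.771, -0.637, -0.0], [0.0, -0.0, -1.0]]
wrist_force: [-1.2, -0.0, 6.0]
gripper_width: 0.498
gripper_force: 29.8
```

jog_arm(plan="0 0 0 0 0 0 -0.1;0 0 0 0 0 0 -0.2;0 0 0 0 0 0 -0.35;0 0 0 0 0 0 -0.5;0 0 0 0 0 0 -0.5;0 0 0 0 0 0 -0.5;0 0 -0.2 0 0 0 -0.5;0 0 -0.4 0 0 0 -0.5;0 0 -0.6 0 0 0 -0.5;0 0 -0.8 0 0 0 -0.5")

```text
time_s: 25.3
tcp_pos: [0.57, 0.1438, 0.1158]
ee_rot: [[0.637, -0.771, -0.001], [-0.771, -0.637, -0.0], [-0.0, 0.001, -1.0]]
wrist_force: [-0.1, 0.7, 0.7]
gripper_width: 0.751
gripper_force: 0.0
```

jog_arm(plan="0 0 -1 0 0 0 -0.5;0 0 -1 0 0 0 -0.5;0.2 0.35 -1 0 0 0 -1;0.4 0.7 -1 0 0 0 -1;0.55 0.96 -0.3 0 0 0 -1;0.55 0.96 0 0 0 0 -1;0.55 0.96 0 0 0 0 -1;0.55 0.96 0 0 0 0 -1;0.55 0.96 0 0 0 0 -1;0.55 0.96 0 0 0 0 -1")

```text
time_s: 26.3
tcp_pos: [0.5007, -0.0407, 0.2237]
ee_rot: [[0.637, -0.771, 0.002], [-0.771, -0.637, 0.0], [0.001, -0.002, -1.0]]
wrist_force: [0.3, -0.2, 0.1]
gripper_width: 0.995
gripper_force: 0.0
```

jog_arm(plan="0.55 0.96 0 0 0 0 -1;0.55 0.96 0 0 0 0 -1;0.55 0.96 0 0 0 0 -1;0.35 0.61 0 0 0 0 -1;0.17 0.31 0 0 0 0 -1;0 0 0 0 0 0.9375 -1;0 0 0 0 0 0.9375 -1;0 0 0 0 0 0.9375 -1;0 0 0 0 0 0.9375 -1;0 0 0 0 0 0.9375 -1")

```text
time_s: 27.3
tcp_pos: [0.4627, -0.1417, 0.2232]
ee_rot: [[0.031, -1.0, 0.001], [-1.0, -0.031, 0.0], [0.0, -0.001, -1.0]]
wrist_force: [0.4, 0.3, -0.1]
gripper_width: 1.002
gripper_force: 0.0
```

jog_arm(plan="0 0 0 0 0 0.9375 -1;0 0 0 0 0 0.9375 -1;0 0 0 0 0 0.9375 -1;0 0 0.2 0 0 0.9375 -1;0 0 0.2 0 0 0.9375 -1;0 0 0.2 0 0 0.9375 -1;0 0 0.2 0 0 0.9375 -1;0 0 0 0 0 0 -1;0 0 0 0 0 0 -1;0 0 0 0 0 0 -1")

```text
time_s: 28.3
tcp_pos: [0.4628, -0.1419, 0.2031]
ee_rot: [[-0.77, -0.638, 0.001], [-0.638, 0.77, -0.0], [-0.001, -0.001, -1.0]]
wrist_force: [0.0, 0.4, 0.2]
gripper_width: 0.998
gripper_force: 0.0
```

jog_arm(plan="0 0 0.3 0 0 0 -1;0 0 0.6 0 0 0 -1;0 0 0.8 0 0 0 -1;0 0 0.9 0 0 0 -1;0 0 0.9 0 0 0 -1;0 0 0.8 0 0 0 -1;0 0 0.6 0 0 0 -1;0 0 0.4 0 0 0 -1;0 0 0.25 0 0 0 -1;0 0 0.13 0 0 0 -1")

```text
time_s: 29.3
tcp_pos: [0.4625, -0.1421, 0.0602]
ee_rot: [[-0.771, -0.637, -0.0], [-0.637, 0.771, -0.0], [0.0, 0.0, -1.0]]
wrist_force: [-0.4, -0.7, -0.9]
gripper_width: 0.998
gripper_force: 0.0
```

jog_arm(plan="0 0 0 0 0 0 -0.5;0 0 0 0 0 0 -0.3;0 0 0 0 0 0 -0.15;0 0 0 0 0 0 -0.05;0 0 0 0 0 0 0.05;0 0 0 0 0 0 0.2;0 0 0 0 0 0 1;0 0 0 0 0 0 1;0 0 0 0 0 0 1;0 0 0 0 0 0 1")

```text
time_s: 30.3
tcp_pos: [0.4623, -0.1419, 0.0606]
ee_rot: [[-0.771, -0.637, -0.0], [-0.637, 0.771, 0.0], [0.0, 0.0, -1.0]]
wrist_force: [-1.4, 1.4, 3.0]
gripper_width: 0.496
gripper_force: 30.0
```

jog_arm(plan="0 0 -0.3 0 0 0 1;0 0 -0.6 0 0 0 1;0 0 -0.8 0 0 0 1;0 0 -0.9 0 0 0 1;0 0 -1 0 0 0 1;0 0 -0.9 0 0 0 1;0 0 -0.8 0 0 0 1;0 0 -0.6 0 0 0 1;0 0 -0.4 0 0 0 1;0 0 -0.18 0 0 0 1")

```text
time_s: 31.3
tcp_pos: [0.4626, -0.1421, 0.2233]
ee_rot: [[-0.771, -0.637, 0.001], [-0.637, 0.771, 0.0], [-0.001, -0.001, -1.0]]
wrist_force: [-0.0, 0.0, -2.5]
gripper_width: 0.496
gripper_force: 30.0
```

jog_arm(plan="-0.3 0.27 0 0 0 0 1;-0.6 0.55 0 0 0 0 1;-0.8 0.73 0 0 0 0 1;-0.8 0.73 0 0 0 0 1;-0.8 0.73 0 0 0 0 1;-0.8 0.73 0 0 0 0 1;-0.8 0.73 0 0 0 0 1;-0.8 0.73 0 0 0 0 1;-0.8 0.73 0 0 0 0 1;-0.8 0.73 0 0 0 0 1")

```text
time_s: 32.3
tcp_pos: [0.4964, 0.1041, 0.2212]
ee_rot: [[-0.771, -0.637, -0.002], [-0.637, 0.771, -0.001], [0.002, 0.001, -1.0]]
wrist_force: [-0.4, 0.5, -3.1]
gripper_width: 0.497
gripper_force: 30.0
```

jog_arm(plan="-0.6 0.55 0 0 0 0 1;-0.4 0.37 0 0 0 0 1;-0.25 0.23 0 0 0 0 1;-0.14 0.12 0 0 0 0 1;0 0 0 0 0 0 1;0 0 0 0 0 0 1;0 0 0 0 0 0 1;0 0 0 0 0 0 1;0 0 0 0 0 0 1;0 0 0 0 0 0 1")

```text
time_s: 33.3
tcp_pos: [0.5037, 0.149, 0.2226]
ee_rot: [[-0.771, -0.637, 0.0], [-0.637, 0.771, 0.0], [-0.0, -0.0, -1.0]]
wrist_force: [0.8, -0.4, -2.6]
gripper_width: 0.499
gripper_force: 30.0
```

Run:
```python
from h import *
n="scene";p,d=r.capture(n)
for c in HUE:
    for m,s,ce in blobs(mask(p,c),15):
        uv,X=cloud(n,d,m); zt=np.percentile(X[:,2],95); k=X[:,2]>zt-.005
        if .1<zt<.16: print(c,X[k].mean(0).round(4),len(X))
cv2.imwrite("pics/s5.png",cv2.resize(p[110:300,230:430,::-1],None,fx=3,fy=3))
```

```text
red [0.5733 0.1435 0.1276] 153
yellow [0.5196 0.2806 0.1272] 168
```

View pics/s5.png

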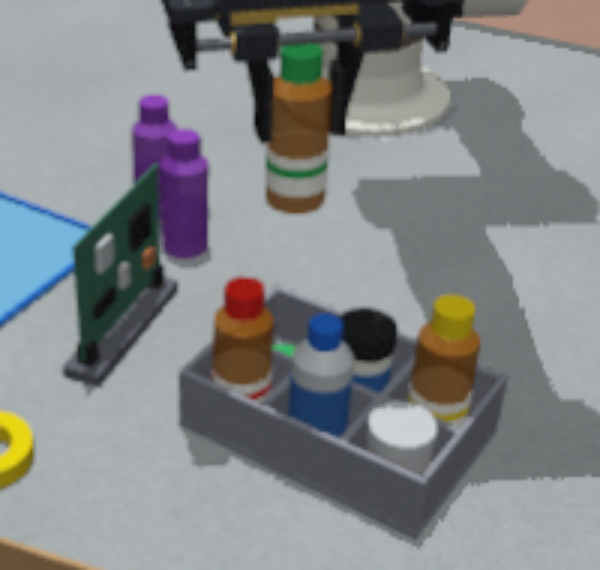

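Red (245,340) and yellow (445,360) stand in their cells. Green hangs upright at (298,150), above its own cell.

jog_arm(plan="0 0 0.3 0 0 0 1;0 0 0.6 0 0 0 1;0 0 0.8 0 0 0 1;0 0 0.8 0 0 0 1;0 0 0.7 0 0 0 1;0 0 0.6 0 0 0 1;0 0 0.5 0 0 0 1;0 0 0.4 0 0 0 1;0 0 0.4 0 0 0 1;0 0 0.4 0 0 0 1")

```text
time_s: 34.35
tcp_pos: [0.5039, 0.1493, 0.0845]
ee_rot: [[-0.771, -0.637, 0.0], [-0.637, 0.771, 0.0], [-0.0, -0.0, -1.0]]
wrist_force: [0.2, -0.5, -1.8]
gripper_width: 0.499
gripper_force: 30.0
```

No side force, so I'll carry on lowering.

jog_arm(plan="0 0 0.15 0 0 0 1;0 0 0.15 0 0 0 1;0 0 0.12 0 0 0 1;0 0 0.1 0 0 0 1;0 0 0.08 0 0 0 1;0 0 0.05 0 0 0 1;0 0 0.04 0 0 0 1;0 0 0.03 0 0 0 1;0 0 0.02 0 0 0 1;0 0 0.02 0 0 0 1")

```text
time_s: 35.35
tcp_pos: [0.5038, 0.1492, 0.0661]
ee_rot: [[-0.771, -0.637, 0.0], [-0.637, 0.771, 0.0], [-0.0, -0.0, -1.0]]
wrist_force: [-0.5, 0.4, -1.9]
gripper_width: 0.497
gripper_force: 30.0
```

jog_arm(plan="0 0 0.02 0 0 0 1;0 0 0.02 0 0 0 1;0 0 0 0 0 0 1;0 0 0 0 0 0 1;0 0 0 0 0 0 1;0 0 0 0 0 0 1;0 0 0 0 0 0 1;0 0 0 0 0 0 1;0 0 0 0 0 0 1;0 0 0 0 0 0 1")

```text
time_s: 36.35
tcp_pos: [0.504, 0.1494, 0.0656]
ee_rot: [[-0.771, -0.637, 0.001], [-0.637, 0.771, 0.0], [-0.001, -0.0, -1.0]]
wrist_force: [-2.2, 2.0, 5.2]
gripper_width: 0.494
gripper_force: 30.0
```

jog_arm(plan="0 0 0 0 0 0 -0.1;0 0 0 0 0 0 -0.2;0 0 0 0 0 0 -0.35;0 0 0 0 0 0 -0.5;0 0 0 0 0 0 -0.5;0 0 0 0 0 0 -0.5;0 0 -0.2 0 0 0 -0.5;0 0 -0.4 0 0 0 -0.5;0 0 -0.6 0 0 0 -0.5;0 0 -0.8 0 0 0 -0.5")

```text
time_s: 37.35
tcp_pos: [0.5034, 0.149, 0.1158]
ee_rot: [[-0.771, -0.637, -0.001], [-0.637, 0.771, -0.001], [0.001, 0.0, -1.0]]
wrist_force: [-0.4, 0.4, -0.3]
gripper_width: 0.747
gripper_force: 0.0
```

jog_arm(plan="0 0 -1 0 0 0 -0.5;0 0 -1 0 0 0 -0.5;0 0 -1 0 0 0 -0.5;0.4 -0.37 -1 0 0 0 -0.5;0.8 -0.73 -0.3 0 0 0 -0.5;0.8 -0.73 0 0 0 0 -0.5;0.8 -0.73 0 0 0 0 -0.5;0.8 -0.73 0 0 0 0 -0.5;0.8 -0.73 0 0 0 0 -0.5;0.6 -0.55 0 0 0 0 -0.5")

```text
time_s: 38.35
tcp_pos: [0.4796, -0.0199, 0.2237]
ee_rot: [[-0.771, -0.636, 0.001], [-0.636, 0.771, 0.0], [-0.001, -0.001, -1.0]]
wrist_force: [-0.3, -0.4, -0.9]
gripper_width: 0.748
gripper_force: 0.0
```

jog_arm(plan="0.8 -0.73 0 0 0 0 -0.5;0.8 -0.73 0 0 0 0 -0.5;0.6 -0.5 0 0 0 0 -0.5;0.3 -0.25 0 0 0 0 -0.5;0 0 0 0 0 0 -0.5;0 0 0 0 0 0 -0.5;0 0 0 0 0 0 -0.5;0 0 0 0 0 0 -0.5;0 0 0 0 0 0 -0.5;0 0 0 0 0 0 -0.5")

```text
time_s: 39.35
tcp_pos: [0.4672, -0.1006, 0.2225]
ee_rot: [[-0.771, -0.637, -0.0], [-0.637, 0.771, 0.0], [0.0, 0.0, -1.0]]
wrist_force: [0.5, 0.1, 0.4]
gripper_width: 0.749
gripper_force: 0.0
```

Run:
```python
from h import *
for n in("scene","top"):
    p,d=r.capture(n)
    for c in HUE:
        for m,s,ce in blobs(mask(p,c,120),15):
            uv,X=cloud(n,d,m); zt=np.percentile(X[:,2],95); k=X[:,2]>zt-.005
            if .1<zt<.16: print(n,c,X[k].mean(0).round(4),len(X))
    cv2.imwrite(f"pics/f_{n}.png",p[:,:,::-1])
    if n=="top":
        for nm,b in dict(white=(425,215,455,245),spool=(350,148,380,180),tin=(172,172,195,196),spray=(200,172,220,197),jar=(197,203,220,230)).items():
            w=np.zeros(d.shape,bool);w[b[1]:b[3],b[0]:b[2]]=1;uv,X=cloud("top",d,w);zt=np.percentile(X[:,2],97);k=X[:,2]>zt-.006
            print(nm,X[k].mean(0).round(4))
```

```text
scene red [0.5732 0.1435 0.1275] 164
scene yellow [0.5194 0.2801 0.1274] 168
scene green [0.5051 0.1489 0.1273] 126
top yellow [0.5176 0.2781 0.1264] 161
white [ 0.4659 -0.3022  0.1219]
spool [ 0.467  -0.038   0.5673]
tin [0.582  0.2728 0.0647]
spray [0.5727 0.2059 0.1205]
jar [0.5093 0.2131 0.0784]
```

View pics/f_scene.png

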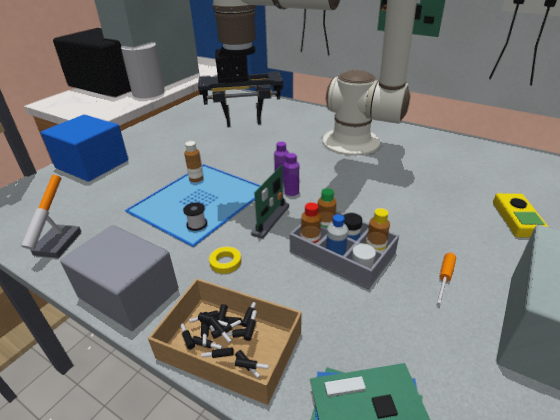

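The final view shows the red (311,222), green (327,205) and yellow (379,228) bottles upright in their cells. The spool and white bottle haven't moved, and the robot is clear of everything.

```bash
python3 -c "
from station import r
print(r.finish_job())"
```

```text
the job is handed in; nothing more can be done
None
```

The red, yellow and green bottles stand upright on their matching pads, about 2–3 mm off centre by my camera measurements; nothing else was seen to move, and I handed the job in at about 39 s (the hand-in gave no verdict).

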